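Set out the tasting plank

ROBOT

A 6-joint arm with a two-finger parallel gripper is mounted at the origin on the work surface; the furniture and walls round the work are solid. World frame = base frame: x ahead of the robot, y to its left, z up, the work surface at z = 0. Lengths are in m, angles in rad, forces in N, time in s.
With the tool pointing down it reaches from about 0.275 to 0.975 m from the base axis. Payload 8.4 kg.
Tool frame: the origin (TCP) lies midway between the tips of the shut fingers; the grasp point (between the pads) lies 19 mm behind it (bot.grasp_offset is the distance from the TCP to the grasp point, in m); z points along the fingers, x is the direction in which the jaws open and shut, and the axes are right-handed (so a half turn about z gives the same grasp; the last joint's range is limited). The gripper opens to 92 mm and grips with 3 to 60 N. Pads are 20 mm wide; open, the fingers measure 128 mm over their backs; the gripper's body (75 mm by 189 mm) begins 69 mm behind the grasp point.
Start: joints at [1.339, 0.353, 1.633, -0, 1.155, -0.002], TCP at [0.142, 0.609, 0.215] pointing down, gripper open.
Joint ranges: [-2.63, 2.63], [-0.92, 2.1], [0.06, 2.66], [-1.3, 4.44], [0, 2.69], [-3.02, 3.02]. Speed limits (rad/s): [2.22, 2.22, 2.79, 3.14, 3.14, 3.14].

INTERFACE

Orientations are given as a unit quaternion [x, y, z, w].
In Python, from station import readout, camera, camera_params, bot gives the robot as it stands. The module is installed in compiled form; this text tells all that it offers.
- The arm moves only by the shell command python3 -m inch 'ROWS' [FORCE]. ROWS is JSON, a list of rows, each a list of 7 numbers: the shift along the world's x, y, z in units of 25 mm (1.0 is 25 mm), then the turn, a rotation vector about the world's x, y, z in units of 5 degrees (1.0 is 5 degrees), then the opening, from -1 (shut) to 1 (fully open), so that 0 is half open. In form: [[tx, ty, tz, wx, wy, wz, claw], ...]. A call has 1 to 12 rows; each row shifts and turns the commanded pose from where the row before left it; what a row does not reach is not made up. A row lasts 1/8 s, in which the tool goes at most 62.5 mm and 10.7 degrees, less where a joint would pass 70% of its speed; a pose out of reach is approached as far as the arm can. A call is refused whole if a number of a shift passes 1 or a number of a turn 1, either way. A call with a gripper value outside its range is refused whole. The fingers move at their own pace and stop on an object; FORCE is the grip in N (left out, the last holds). Time passes only in rows, so rows that do not move let the fingers close. It gives the time, the measured TCP pose, the force and the opening at its end, in the units of the state.
- readout.sense(): the state, without advancing time (a new reading comes with each control period).
- camera(name): name is "side" or "top" or "wrist"; returns the picture (420x560x3 uint8, red, green, blue); there is no depth.
- camera_params(name): a dict with "fx", "fy", "cx", "cy" (pixels), "D" ([k1, k2, p1, p2, k3] as OpenCV has them; the pictures are not rectified), "R" (3x3) and "t" (3): a world point X has camera coordinates R X + t; the wrist camera has in their place "tool_from_camera" (4x4, takes a point from camera to tool coordinates, whose origin is the TCP and whose axes are the tool frame's). Camera axes: x right, y down, z forward; pixel columns grow to the right and rows downward; lengths in m; the calibration is good to about 2 mm. A picture is of the moment at which its call begins: read the wrist's pose just before it. camera_params takes no time and is no camera call.
- bot.sign_off(): hands the job in, once; it reports no verdict.
The state is a dict: "time": time; "qpos": joint angles; "qvel": joint speeds; "joint_torque": joint torques, N m; "ee_pos": TCP position; "eef_rot": TCP orientation; "contact_force": force on the tool from outside, world axes, zero at the start; "moment": the same for the moment, N m; "opening": finger opening in m.
Only numpy, scipy, OpenCV 4.12 (cv2) and the standard library are available. Lean on these libraries where they do the work, as an engineer would, in place of code of your own. Each camera call takes 0.05 s, during which the arm holds its last target.

TASK

Set out a tasting on the wooden plank, using the four sweets from the white cutting board: lay the nougat bar flat across the very middle of the plank's rectangular part, crosswise to the handle, and crown its middle with one bonbon. With the plank's handle pointing towards you, stand the dark praline off the left end of the bar and the other bonbon off the right end, each upright on the plank, in line with the bar and with a gap of about two centimetres. Leave the ring cutter and the roll of tape where they are.

Things in the scene. Friction and masses are not known exactly. Their poses are not given: they have to be found in the camera images.
- nougat_mid (a point): Nougat bar, cream coloured with brown nuts, a straight rectangular block, 24 x 90 x 20 mm (x, y, z); grasp across its 24 mm width; loose. Its point lies at the piece's centre, half-way up (10 mm above its underside); x across its width, y along its length, z up.
- praline_mid (a point): Praline, a very dark brown rectangular block with a slightly wavy top, 28 x 35 x 15 mm (x, y, z); loose. Its point lies at the piece's centre, half-way up (7 mm above its underside); x along its shorter side, y along its longer side, z up.
- bonbon_a_mid (a point): Bonbon, one of two alike: a round milk-chocolate dome with a flat underside, sides nearly upright near the bottom, 25 mm across, 15 mm high; loose. Its point lies at the piece's centre, half-way up (7 mm above its underside); z up; either bonbon may take either place.
- bonbon_b_mid (a point): Bonbon, the other of the two alike: a round milk-chocolate dome with a flat underside, sides nearly upright near the bottom, 25 mm across, 15 mm high; loose. Its point lies at the piece's centre, half-way up (7 mm above its underside); z up; either bonbon may take either place.
- plank: Wooden serving plank, fixed: a rectangular part 180 x 240 mm (x, y), 14 mm thick, flat on top, with a short handle with a hanging hole in the middle of one long side, which stands out about 100 mm. Origin at the underside of the centre of the rectangular part, the top is 14 mm above it. The handle points along -x (roughly towards the robot); +y is therefore the left when the handle points towards you; z up.
- board: White plastic cutting board with a hand slot, fixed, 200 x 300 x 14 mm (x, y, z as turned), flat on top; the four sweets stand on it at the start. Origin at the underside of its centre, y along its length; the top is 14 mm above it.
- cutter: Bystander: large plain steel ring cutter, 70 mm across, 42 mm high, loose, standing on the table beside the work. Origin at the centre of its underside.
- tape: Bystander: roll of tan masking tape lying flat, 96 mm across, 25 mm high, loose, on the table beside the work. Origin at the centre of its underside.

How it is judged:
By the outcome, as a careful person would: the job done as asked, in the order asked, and still so for the second after the job is handed in, with the robot touching nothing.
It also fails if it takes over 109 s, if anything falls off the work surface, if the arm or the gripper's body presses on something with over 40 N, if the wrist force passes 120 N, or if a joint passes its speed limit or range.

## Working session

There is one attempt and no reset: what is moved stays moved. The work goes in short steps, Python scripts to look and compute and a shell command to move; the robot and the scene stay as the last step left them, time stands still between calls to the robot, and variables do not carry over. Pictures are saved under pics/ and viewed, and the job is handed in when it is done.

```bash
mkdir -p pics
python3 - <<'E'
from station import readout,camera,camera_params,bot
import cv2
s=readout.sense();print({k:s[k] for k in('time','ee_pos','eef_rot','opening','contact_force')},bot.grasp_offset)
for n in('side','top','wrist'):
    cv2.imwrite(f'pics/{n}0.png',camera(n)[:,:,::-1])
    p=camera_params(n);print(n,p)
E
```

```text
{'time': 0.0, 'ee_pos': array([0.14225839, 0.60808463, 0.21386162]), 'eef_rot': array([ 7.83502652e-01,  6.21388046e-01, -5.38115969e-04,  4.48910559e-04]), 'opening': 0.09170464852071791, 'contact_force': array([ 0.68139045, -0.23897837, -0.33265936])} 0.0187
side {'fx': 453.82399799162954, 'fy': 453.82399799162954, 'cx': 281.715732207732, 'cy': 212.19404047900383, 'D': array([-0.12032472,  0.        ,  0.        ,  0.        ,  0.        ]), 'R': array([[-0.99248229, -0.12230341, -0.00455788],
       [-0.03972853,  0.35717118, -0.93319365],
       [ 0.11576071, -0.9259971 , -0.35934501]]), 't': array([0.51278762, 0.05575926, 1.22061176])}
top {'fx': 533.1869155167536, 'fy': 533.1869155167536, 'cx': 281.71557330098915, 'cy': 198.34001989088608, 'D': array([0.01945278, 0.        , 0.        , 0.        , 0.        ]), 'R': array([[-0.01370088, -0.99972229, -0.01917374],
       [-0.99537213,  0.01546027, -0.09484354],
       [ 0.09511363,  0.01778557, -0.99530753]]), 't': array([0.02341328, 0.54092075, 1.74824785])}
wrist {'fx': 303.0016565806447, 'fy': 303.0016565806447, 'cx': 278.5012933181262, 'cy': 212.22853138111293, 'D': array([0.02175412, 0.        , 0.        , 0.        , 0.        ]), 'tool_from_camera': array([[ 9.99999277e-01,  8.19970814e-05,  1.19984529e-03,
        -6.76252266e-04],
       [-3.78890437e-04,  9.68347425e-01,  2.49605931e-01,
        -6.96274846e-02],
       [-1.14140014e-03, -2.49606205e-01,  9.68346756e-01,
        -1.69787208e-01],
       [ 0.00000000e+00,  0.00000000e+00,  0.00000000e+00,
         1.00000000e+00]])}
```

View pics/side0.png

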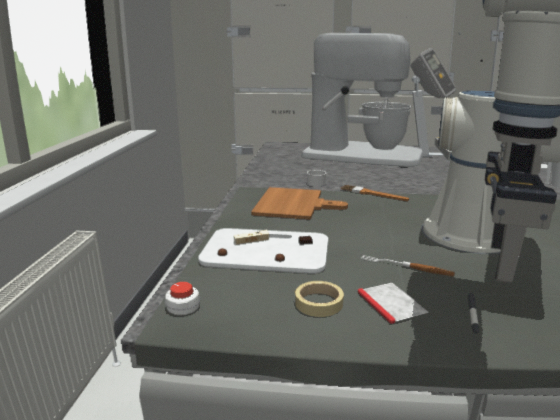

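View pics/top0.png

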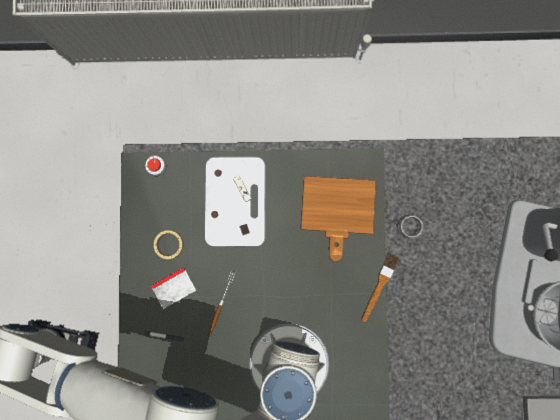

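View pics/wrist0.png

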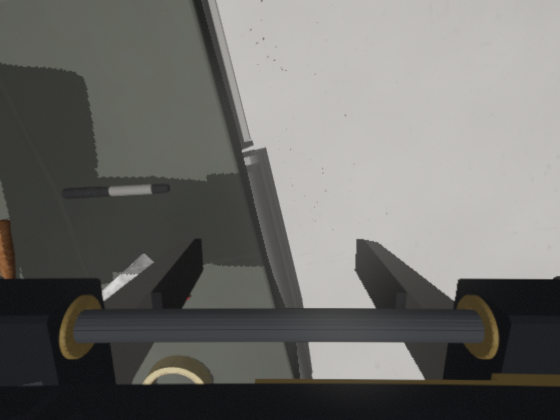

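The side view shows the sweets on the white board around (220–310, 240–258) and the plank at (290,203). In the top view:

| Item | Pixel position |
|---|---|
| Bonbons | (218,173) and (214,214) |
| Nougat | (241,188) |
| Praline | (244,229) |
| Plank | (339,206), handle pointing down in the image |
| Cutter | (411,227) |
| Tape | (168,244) |

The wrist view doesn't show the work yet.

```bash
cat > h.py <<'E'
from station import readout,camera,camera_params,bot
import cv2,numpy as np
from scipy.spatial.transform import Rotation as Ro
def pose(n,s=None):
    p=camera_params(n);K=np.array([[p['fx'],0,p['cx']],[0,p['fy'],p['cy']],[0,0,1]])
    if n=='wrist':
        T=np.eye(4);T[:3,:3]=Ro.from_quat(s['eef_rot']).as_matrix();T[:3,3]=s['ee_pos'];T=T@p['tool_from_camera']
        R=T[:3,:3].T;t=-R@T[:3,3]
    else:R,t=p['R'],p['t']
    return K,p['D'],R,t
def ray(n,uv,s=None):
    K,D,R,t=pose(n,s)
    q=cv2.undistortPoints(np.float64(uv).reshape(-1,1,2),K,D).reshape(-1,2)
    return -R.T@t,np.c_[q,np.ones(len(q))]@R
def plane(n,uv,z,s=None):
    c,d=ray(n,uv,s);return c+d*((z-c[2])/d[:,2])[:,None]
def proj(n,X,s=None):
    K,D,R,t=pose(n,s);return cv2.projectPoints(np.float64(X).reshape(-1,1,3),cv2.Rodrigues(R)[0],t,K,D)[0].reshape(-1,2)
E
python3 - <<'E'
from h import *
print(plane('top',[(218,173),(214,214)],.02).round(3));print(plane('top',[(241,188)],.034).round(3),plane('top',[(244,229)],.029).round(3))
im=cv2.imread('pics/top0.png');hsv=cv2.cvtColor(im,cv2.COLOR_BGR2HSV)
m=cv2.inRange(hsv,(5,120,80),(20,255,255));n,l,st,c=cv2.connectedComponentsWithStats(m);i=1+np.argmax(st[1:,4]);print(st[i])
print(plane('top',[(303,177.5),(375.5,181),(373,234.5),(302,229)],.014).round(4))
r=readout.sense();R=Ro.from_quat(r['eef_rot']).as_matrix();print(R.round(3))
print('cutter,tape',plane('top',[(411,227),(168,244)],.03).round(3))
cv2.imwrite('pics/topz.png',cv2.resize(im[145:270,190:390],None,fx=4,fy=4,interpolation=cv2.INTER_CUBIC))
E
```

```text
[[0.631 0.229 0.02 ]
 [0.493 0.242 0.02 ]]
[[0.577 0.15  0.034]] [[0.441 0.142 0.029]]
[ 301  176   75   85 4225]
[[ 0.6116 -0.0568  0.014 ]
 [ 0.5958 -0.299   0.014 ]
 [ 0.4172 -0.2853  0.014 ]
 [ 0.4388 -0.0504  0.014 ]]
[[ 0.228  0.974 -0.   ]
 [ 0.974 -0.228 -0.001]
 [-0.001 -0.    -1.   ]]
cutter,tape [[ 0.44  -0.408  0.03 ]
 [ 0.395  0.393  0.03 ]]
```

View pics/topz.png

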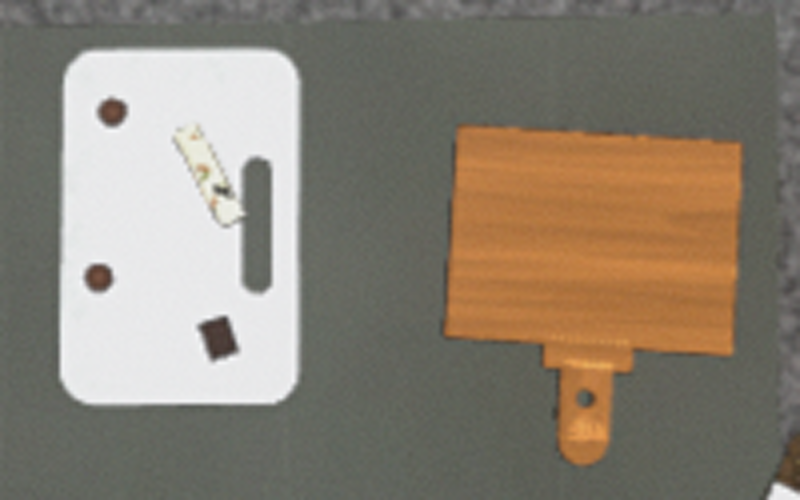

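The close-up confirms the layout: the nougat bar is tilted with its lower right end at the slot edge, and the plank is yawed about -3.6°. Next I'll move to a wrist viewpoint over the board.

```bash
python3 -m inch '[[0.65,-0.93,0.3,0,0,-0.66,1],[0.65,-0.93,0.3,0,0,-0.66,1],[0.65,-0.93,0.3,0,0,-0.66,1],[0.65,-0.93,0.3,0,0,-0.66,1],[0.65,-0.93,0.3,0,0,-0.66,1],[0.65,-0.93,0.3,0,0,-0.66,1],[0.65,-0.93,0.3,0,0,-0.66,1],[0.65,-0.93,0.3,0,0,-0.66,1],[0.65,-0.93,0.3,0,0,-0.66,1],[0.65,-0.93,0.3,0,0,-0.66,1],[0.65,-0.93,0.3,0,0,-0.66,1],[0.65,-0.93,0.1,0,0,-0.66,1]]'
python3 -m inch '[[0.65,-0.93,0,0,0,-0.66,1],[0.65,-0.93,0,0,0,-0.66,1],[0.65,-0.93,0,0,0,-0.66,1],[0.65,-0.93,0,0,0,-0.66,1],[0.65,-0.93,0,0,0,-0.66,1],[0.65,-0.93,0,0,0,-0.66,1],[0.65,-0.93,0,0,0,-0.66,1],[0.65,-0.93,0,0,0,-0.66,1],[0.65,-0.93,0,0,0,-0.66,1],[0.65,-0.93,0,0,0,-0.66,1],[0.65,-0.93,0,0,0,-0.66,1],[0,0,0,0,0,0,1]]'
cat > snap.py <<'E'
from h import *
import sys,json
s=readout.sense();im=camera('wrist');n=sys.argv[1]
cv2.imwrite(f'pics/{n}.png',im[:,:,::-1])
json.dump({k:np.array(s[k]).tolist() for k in('ee_pos','eef_rot')},open(f'pics/{n}.json','w'))
R=Ro.from_quat(s['eef_rot']).as_matrix()
print(s['time'],np.round(s['ee_pos'],4),'yaw',np.degrees(np.arctan2(R[1,0],R[0,0])).round(2),'zax',R[:,2].round(4),'qvel',np.abs(s['qvel']).max().round(3))
E
python3 snap.py w1
```

```text
time: 1.65
ee_pos: [0.3381, 0.3272, 0.3006]
eef_rot: [0.948, 0.317, 0.001, -0.0]
contact_force: [-0.0, 0.7, 0.0]
opening: 0.0922
time: 3.15
ee_pos: [0.516, 0.0714, 0.2999]
eef_rot: [1.0, 0.006, 0.0, 0.0]
contact_force: [0.6, -0.4, -0.8]
opening: 0.0918
3.15 [0.516  0.0714 0.2999] yaw 0.66 zax [ 4.e-04 -3.e-04 -1.e+00] qvel 0.038
```

View pics/w1.png

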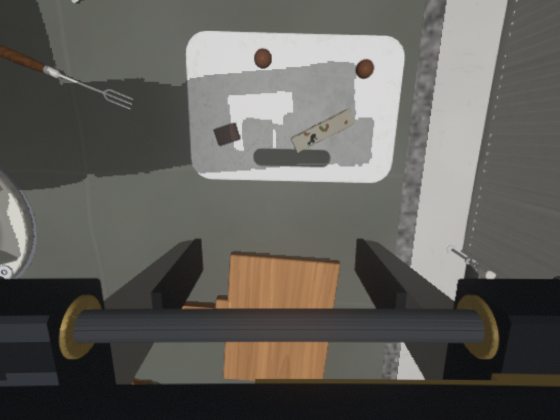

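The wrist view shows the nougat at (323,130), the praline at (227,133), bonbons at (263,58) and (365,69), and part of the plank below.

```bash
cat > seg.py <<'E'
from h import *
import json,sys
n=sys.argv[1];im=cv2.imread(f'pics/{n}.png');s=json.load(open(f'pics/{n}.json'))
hsv=cv2.cvtColor(im,cv2.COLOR_BGR2HSV)
bd=np.zeros(im.shape[:2],np.uint8);bd[30:185,185:405]=1
m=((hsv[:,:,1]>45)&(bd>0)).astype(np.uint8)*255
m=cv2.morphologyEx(m,cv2.MORPH_CLOSE,np.ones((3,3)))
cv2.imwrite(f'pics/{n}m.png',m)
for c in cv2.findContours(m,cv2.RETR_EXTERNAL,cv2.CHAIN_APPROX_NONE)[0]:
    if cv2.contourArea(c)<80: continue
    r=cv2.minAreaRect(c);z=.02
    z={0:.02}.get(0)
    print('area',cv2.contourArea(c),np.round(r[0],1),np.round(r[1],1))
    for z in(.014,.021,.029,.034):
        X=plane('wrist',c.reshape(-1,2)+0.0,z,s)[:,:2];rr=cv2.minAreaRect((X*1000).astype(np.float32));
        print('  z',z,np.round(rr[0],1),np.round(rr[1],1),round(rr[2],1))
cv2.imwrite(f'pics/{n}z.png',cv2.resize(im[30:185,185:405],None,fx=3.6,fy=3.6,interpolation=cv2.INTER_CUBIC))
E
python3 seg.py w1
```

```text
area 221.0 [364.5  68.5] [15.6 18.4]
  z 0.014 [633.  229.2] [23.2 21.3] 44.8
  z 0.021 [631.2 227.8] [22.9 20.9] 44.8
  z 0.029 [629.1 226.3] [22.5 20.6] 44.8
  z 0.034 [627.8 225.3] [22.2 20.3] 44.8
area 220.0 [262.5  58. ] [18. 15.]
  z 0.014 [492.6 240.9] [20.5 22.3] 0.2
  z 0.021 [492.9 239.4] [20.2 21.9] 0.2
  z 0.029 [493.3 237.6] [19.9 21.5] 0.2
  z 0.034 [493.6 236.5] [19.6 21.3] 0.2
```

```bash
sleep 0
```

```text
(no output)
```

View pics/w1z.png

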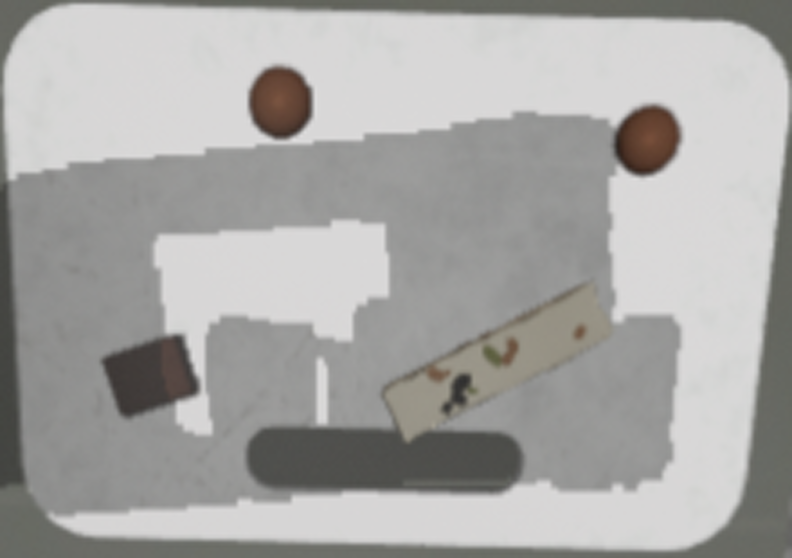

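View pics/w1m.png

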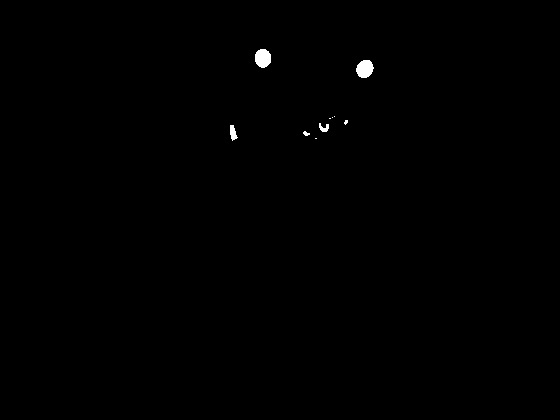

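The bonbons segment well. For the nougat and praline, which are in shadow, I'll use the corners read from the zoom.

Run:
```python
from h import *
import json
s=json.load(open('pics/w1.json'))
z2p=lambda a:(np.array(a,float)+.5)/3.6+[185,30]-.5
N=plane('wrist',z2p([(384,396),(406,441),(613,330),(592,287)]),.034,s)
P=plane('wrist',z2p([(102,358),(126,417),(200,392),(180,334)]),.029,s)
for A in(N,P):
    print(A[:,:2].round(4).tolist(),A.mean(0).round(4));
    r=cv2.minAreaRect((A[:,:2]*1000).astype(np.float32));print(r)
    for i in range(4):
        d=A[(i+1)%4]-A[i];print(np.linalg.norm(d).round(4),np.degrees(np.arctan2(d[1],d[0])).round(1))
```

```text
[[0.5336, 0.1337], [0.5426, 0.1167], [0.6205, 0.159], [0.6113, 0.1745]] [0.577 0.146 0.034]
((576.9441528320312, 146.3113555908203), (88.63023376464844, 19.260530471801758), 28.557254791259766)
0.0193 -62.1
0.0886 28.6
0.0179 120.6
0.0878 -152.3
[[0.4239, 0.1465], [0.4323, 0.1243], [0.4617, 0.1342], [0.4544, 0.1559]] [0.4431 0.1402 0.029 ]
((442.7934875488281, 140.35263061523438), (31.89109230041504, 23.770980834960938), 18.570859909057617)
0.0238 -69.2
0.031 18.7
0.0228 108.6
0.0319 -163.0
```

```bash
python3 -m inch '[[0.2,0.25,-0.3,0,0,-1,1],[0.2,0.25,-0.3,0,0,-1,1],[0.2,0.25,-0.3,0,0,-1,1],[0.2,0.25,-0.3,0,0,-1,1],[0.2,0.25,-0.3,0,0,-1,1],[0.2,0.25,-0.3,0,0,-1,1],[0.2,0.25,-0.3,0,0,-1,1],[0.2,0.25,-0.3,0,0,-1,1],[0.2,0.25,-0.3,0,0,-1,1],[0.2,0.25,-0.3,0,0,-1,1],[0.2,0.25,-0.3,0,0,-1,1],[0.2,0.25,-0.3,0,0,-1,1]]'
python3 -m inch '[[0,0,-0.4,0,0,-0.45,1],[0,0,-0.4,0,0,0,1],[0,0,-0.4,0,0,0,1],[0,0,-0.4,0,0,0,1],[0,0,0,0,0,0,1]]'
python3 snap.py w2
```

```text
time: 4.7
ee_pos: [0.5751, 0.1494, 0.2098]
eef_rot: [0.869, -0.494, -0.0, -0.0]
contact_force: [0.1, -0.1, -0.6]
opening: 0.092
time: 5.32
ee_pos: [0.5755, 0.1486, 0.1687]
eef_rot: [0.86, -0.51, -0.001, 0.001]
contact_force: [0.1, 0.6, 0.5]
opening: 0.0922
5.325 [0.5755 0.1486 0.1687] yaw -61.3 zax [-1.6e-03 -4.0e-04 -1.0e+00] qvel 0.018
```

View pics/w2.png

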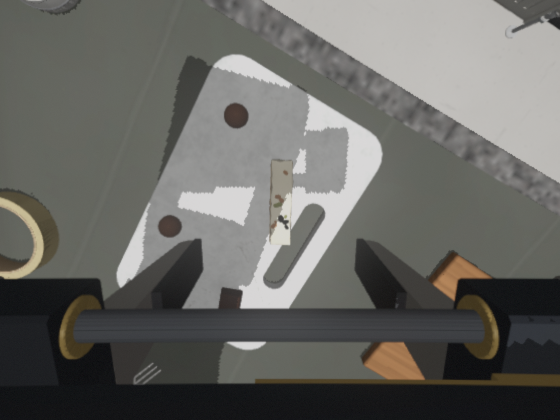

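The nougat is at (282,202), nearly aligned with the image's vertical axis.

Run:
```python
import cv2
im=cv2.imread('pics/w2.png');cv2.imwrite('pics/w2z.png',cv2.resize(im[150:255,240:330],None,fx=5,fy=5,interpolation=cv2.INTER_CUBIC))
```

```text
(no output)
```

View pics/w2z.png

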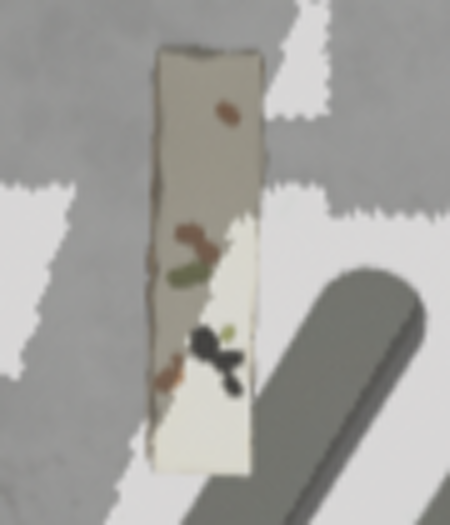

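Run:
```python
from h import *
import json
s=json.load(open('pics/w2.json'))
z2p=lambda a:(np.array(a,float)+.5)/5+[240,150]-.5
for z in(.034,.03):
    A=plane('wrist',z2p([(157,50),(264,52),(252,474),(149,472)]),z,s)
    d=(A[0]+A[1]-A[2]-A[3]);print(A.mean(0).round(4),np.degrees(np.arctan2(d[1],d[0])).round(2),np.linalg.norm(d)/2,np.linalg.norm(A[0]-A[1]))
# plank
```

```text
[0.5773 0.1466 0.034 ] 27.5 0.08892669409646771 0.021239102230230296
[0.5765 0.1461 0.03  ] 27.5 0.0900954803906278 0.021518253185285857
```

```bash
python3 -m inch '[[0.06,-0.08,-0.85,0,0,-0.24,1],[0,0,-0.85,0,0,0,1],[0,0,-0.85,0,0,0,1],[0,0,-0.85,0,0,0,1],[0,0,-0.85,0,0,0,1],[0,0,-0.85,0,0,0,1],[0,0,-0.6,0,0,0,1],[0,0,-0.3,0,0,0,1],[0,0,0,0,0,0,1],[0,0,0,0,0,0,1]]'
```

```text
time: 6.62
ee_pos: [0.5781, 0.1469, 0.0203]
eef_rot: [0.855, -0.519, 0.0, -0.0]
contact_force: [0.3, -1.0, 0.7]
opening: 0.0918
```

```bash
python3 -m inch '[[0,0,-0.1,0,0,0,-0.5],[0,0,0,0,0,0,-0.6],[0,0,0,0,0,0,-0.6],[0,0,0,0,0,0,-0.6],[0,0,0,0,0,0,-0.6],[0,0,0,0,0,0,-0.6],[0,0,0,0,0,0,-0.6]]' 12
```

```text
time: 7.5
ee_pos: [0.5776, 0.1468, 0.0171]
eef_rot: [0.855, -0.519, -0.0, -0.0]
contact_force: [-0.8, 1.8, 0.2]
opening: 0.0241
```

```bash
python3 -m inch '[[0,0,0,0,0,0,-0.9],[0,0,0.5,0,0,0,-0.9],[0,0,0.9,0,0,0,-0.9],[0,0,0.9,0,0,0,-0.9],[0,0,0.9,0,0,0,-0.9],[-0.18,-1,0.5,0,0,0.84,-0.9],[-0.18,-1,0.5,0,0,0.84,-0.9],[-0.18,-1,0.5,0,0,0.84,-0.9],[-0.18,-1,0.5,0,0,0.84,-0.9],[-0.18,-1,0.5,0,0,0.84,-0.9],[-0.18,-1,0.5,0,0,0.84,-0.9],[-0.18,-1,0.5,0,0,0.84,-0.9]]'
python3 -m inch '[[-0.18,-1,0.6,0,0,0.84,-0.9],[-0.18,-1,0.6,0,0,0.84,-0.9],[-0.18,-1,0.6,0,0,0.84,-0.9],[-0.18,-1,0.6,0,0,0.84,-0.9],[-0.18,-1,0.6,0,0,0.84,-0.9],[-0.18,-1,0.6,0,0,0.84,-0.9],[-0.18,-0.8,0.3,0,0,0.84,-0.9],[0,0,0,0,0,0,-0.9]]'
python3 snap.py w3
```

```text
time: 9.0
ee_pos: [0.5459, -0.029, 0.1859]
eef_rot: [0.959, -0.284, 0.0, -0.0]
contact_force: [-0.0, 0.5, -0.2]
opening: 0.0235
time: 10.0
ee_pos: [0.5145, -0.1992, 0.2834]
eef_rot: [0.999, -0.033, 0.001, 0.0]
contact_force: [-0.3, -0.5, -1.1]
opening: 0.0235
10.0 [ 0.5145 -0.1992  0.2834] yaw -3.82 zax [ 1.6e-03 -8.0e-04 -1.0e+00] qvel 0.061
```

View pics/w3.png

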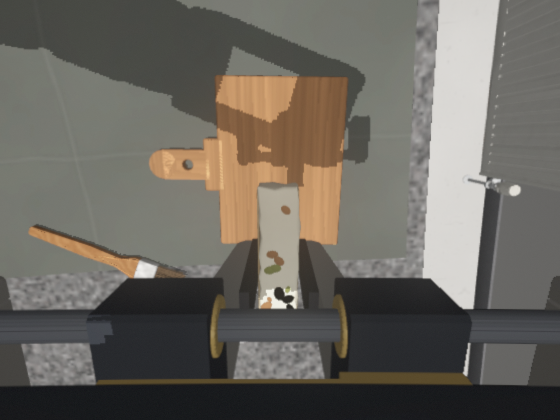

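The whole plank is visible, with corners near (217,77), (346,79), (338,244) and (220,243). The nougat is held, with its near end at (279,186).

Run:
```python
import cv2
im=cv2.imread('pics/w3.png');cv2.imwrite('pics/w3z.png',cv2.resize(im[65:260,140:360],None,fx=3,fy=3,interpolation=cv2.INTER_CUBIC))
```

```text
(no output)
```

View pics/w3z.png

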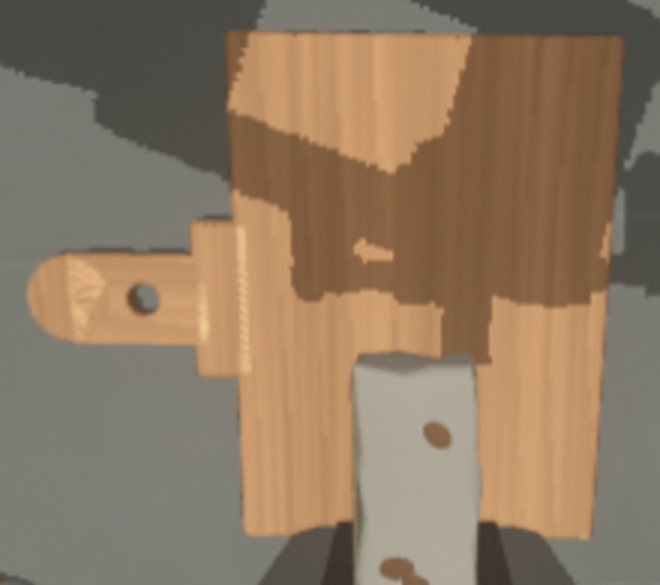

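Run:
```python
from h import *
import json
s=json.load(open('pics/w3.json'))
z2p=lambda a:(np.array(a,float)+.5)/3+[140,65]-.5
A=plane('wrist',z2p([(229,33),(622,37),(591,538),(245,534)]),.014,s)
print(A[:,:2].round(4).tolist(),A.mean(0).round(4))
for i in range(4):
    d=A[(i+1)%4]-A[i];print(np.linalg.norm(d).round(4),np.degrees(np.arctan2(d[1],d[0])).round(2))
E_=plane('wrist',z2p([(357,367),(474,364)]),s['ee_pos'][2]+.017,s)
R=Ro.from_quat(s['eef_rot']).as_matrix()
print('nougat end in tool',((E_-s['ee_pos'])@R).round(4))
# top camera plank check
T=plane('top',[(303.2,176.2),(375,180.2),(372.8,233.3),(301,228.8)],.014);print(T.mean(0).round(4))
```

```text
[[0.4418, -0.0495], [0.6162, -0.0626], [0.5983, -0.299], [0.4218, -0.2849]] [ 0.5195 -0.174   0.014 ]
0.1749 -4.32
0.237 -94.33
0.1771 175.45
0.2363 85.16
nougat end in tool [[-0.0099 -0.0432 -0.017 ]
 [ 0.0099 -0.0438 -0.017 ]]
[ 0.5188 -0.1717  0.014 ]
```

```bash
python3 -m inch '[[0.18,0.5,-0.9,0,0,-0.14,-0.9],[0,0.57,-0.9,0,0,0,-0.9],[0,0,-1,0,0,0,-0.9],[0,0,-1,0,0,0,-0.9],[0,0,-1,0,0,0,-0.9],[0,0,-1,0,0,0,-0.9],[0,0,-1,0,0,0,-0.9],[0,0,-1,0,0,0,-0.9],[0,0,-1,0,0,0,-0.9],[0,0,-0.8,0,0,0,-0.9],[0,0,-0.4,0,0,0,-0.9],[0,0,0,0,0,0,-0.9]]'
python3 -m inch '[[0,0,-0.3,0,0,0,-0.9],[0,0,-0.2,0,0,0,-0.9],[0,0,0,0,0,0,-0.9],[0,0,0,0,0,0,-0.9]]'; python3 snap.py w4
```

```text
time: 11.55
ee_pos: [0.5188, -0.1708, 0.0317]
eef_rot: [0.999, -0.039, -0.001, -0.0]
contact_force: [0.1, 1.3, -1.0]
opening: 0.0235
time: 12.05
ee_pos: [0.5192, -0.1715, 0.0198]
eef_rot: [0.999, -0.039, 0.0, 0.0]
contact_force: [0.7, 0.3, -1.1]
opening: 0.0238
12.05 [ 0.5192 -0.1715  0.0198] yaw -4.42 zax [ 2.e-04 -1.e-04 -1.e+00] qvel 0.002
```

```bash
python3 -m inch '[[0,-0.03,-0.05,0,0,0,-0.9],[0,0,-0.05,0,0,0,-0.9],[0,0,0,0,0,0,-0.9],[0,0,0,0,0,0,-0.9]]'; python3 -m inch '[[0,0,0,0,0,0,-0.3],[0,0,0,0,0,0,-0.3],[0,0,0,0,0,0,-0.1],[0,0,0.4,0,0,0,0],[0,0,0.9,0,0,0,0],[0,0.5,1,0,0,0,0],[0,1,1,0,0,0,0],[0,1,1,0,0,0,0],[0,1,1,0,0,0,0],[0,1,1,0,0,0,0],[0,0,0,0,0,0,0]]';python3 snap.py w5
```

```text
time: 12.6
ee_pos: [0.5191, -0.1722, 0.0171]
eef_rot: [0.999, -0.039, -0.0, 0.0]
contact_force: [0.5, -0.9, -0.7]
opening: 0.0238
time: 13.98
ee_pos: [0.5204, -0.0587, 0.1769]
eef_rot: [0.999, -0.038, 0.002, 0.0]
contact_force: [0.8, 0.7, 0.0]
opening: 0.046
13.975 [ 0.5204 -0.0587  0.1769] yaw -4.31 zax [ 4.1e-03 -3.0e-04 -1.0e+00] qvel 0.036
```

View pics/w5.png

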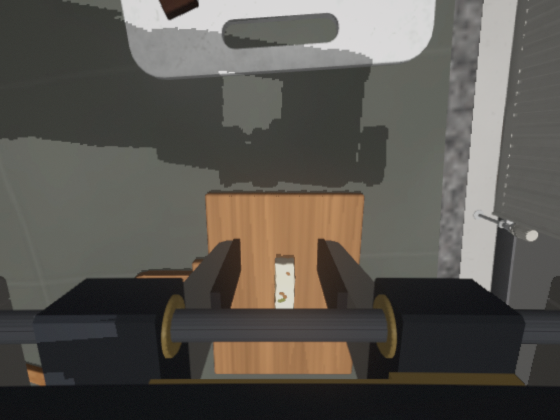

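The nougat lies on the plank at (285,282). Moving to the nearer bonbon.

```bash
python3 -m inch '[[-0.09,1,0,0,0,0,0.5],[-0.09,1,0,0,0,0,0.5],[-0.09,1,0,0,0,0,0.5],[-0.09,1,0,0,0,0,0.5],[-0.09,1,0,0,0,0,0.5],[-0.09,1,0,0,0,0,0.5],[-0.09,1,0,0,0,0,0.5],[-0.09,1,0,0,0,0,0.5],[-0.09,1,0,0,0,0,0.5],[-0.09,1,0,0,0,0,0.5],[-0.09,1,0,0,0,0,0.5],[-0.09,1,-1,0,0,0,0.5]]';python3 -m inch '[[0,0,-0.6,0,0,0,0.5],[0,0,0,0,0,0,0.5]]';python3 snap.py w6
```

```text
time: 15.52
ee_pos: [0.4933, 0.2405, 0.1497]
eef_rot: [0.999, -0.039, 0.001, -0.0]
contact_force: [-0.5, -0.0, 0.3]
opening: 0.069
time: 15.78
ee_pos: [0.491, 0.2387, 0.1327]
eef_rot: [0.999, -0.039, -0.002, 0.001]
contact_force: [0.2, -0.0, 0.1]
opening: 0.0688
15.775 [0.491  0.2387 0.1327] yaw -4.42 zax [-0.0034 -0.0021 -1.    ] qvel 0.03
```

View pics/w6.png

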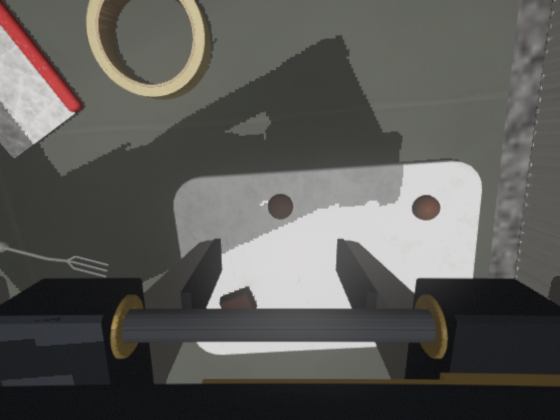

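Bonbons are at (280,207) and (426,208).

```bash
cat > blob.py <<'E'
from h import *
import json,sys
n=sys.argv[1];x,y,r,z=map(float,sys.argv[2:6])
im=cv2.imread(f'pics/{n}.png');s=json.load(open(f'pics/{n}.json'))
g=im.max(2);thr=float(sys.argv[6]) if len(sys.argv)>6 else 100
m=np.zeros_like(g);a,b,r=int(x),int(y),int(r)
m[b-r:b+r,a-r:a+r]=(g[b-r:b+r,a-r:a+r]<thr)*255
c=max(cv2.findContours(m,0,1)[0],key=cv2.contourArea)
X=plane('wrist',c.reshape(-1,2)*1.0,z,s)[:,:2]*1000
print(cv2.minEnclosingCircle(c),cv2.minEnclosingCircle(X.astype(np.float32)),cv2.minAreaRect(X.astype(np.float32)))
E
python3 blob.py w6 280 207 18 .018 90;python3 blob.py w6 426 208 20 .018 100
```

```text
((279.9375, 205.765625), 12.125593185424805) ((492.5709228515625, 240.91493225097656), 11.794597625732422) ((492.61163330078125, 241.12289428710938), (22.825096130371094, 22.889131546020508), 40.285396575927734)
((425.5, 208.0), 13.124505043029785) ((631.2630004882812, 229.4332733154297), 12.12653636932373) ((629.202392578125, 231.81192016601562), (22.89459228515625, 17.242206573486328), 35.344505310058594)
```

```bash
python3 -m inch '[[0.05,0.08,-0.9,0,0,0,0.3],[0,0,-0.9,0,0,0,0.2],[0,0,-0.9,0,0,0,0.1],[0,0,-0.9,0,0,0,0],[0,0,-0.6,0,0,0,0],[0,0,-0.3,0,0,0,0],[0,0,0,0,0,0,0],[0,0,0,0,0,0,0]]'
```

```text
time: 16.82
ee_pos: [0.4939, 0.2425, 0.0227]
eef_rot: [0.999, -0.039, 0.0, -0.0]
contact_force: [-0.5, -0.1, -0.3]
opening: 0.0458
```

```bash
python3 -m inch '[[-0.05,-0.06,-0.15,0,0,0,0],[0,0,-0.12,0,0,0,0],[0,0,0,0,0,0,0],[0,0,0,0,0,0,-0.7],[0,0,0,0,0,0,-0.7],[0,0,0,0,0,0,-0.7],[0,0,0,0,0,0,-0.7],[0,0,0,0,0,0,-0.7],[0,0,0,0,0,0,-0.7]]' 8
```

```text
time: 17.95
ee_pos: [0.4921, 0.2408, 0.0153]
eef_rot: [0.999, -0.039, -0.0, 0.0]
contact_force: [-0.3, -1.0, -0.2]
opening: 0.0231
```

```bash
python3 -m inch '[[0,0,0.3,0,0,0,-0.9],[0,0,0.8,0,0,0,-0.9],[0,0,1,0,0,0,-0.9],[0,-0.5,1,0,0,0,-0.9],[0.07,-1,1,0,0,0,-0.9],[0.07,-1,1,0,0,0,-0.9],[0.07,-1,1,0,0,0,-0.9],[0.07,-1,0,0,0,0,-0.9],[0.07,-1,0,0,0,0,-0.9],[0.07,-1,0,0,0,0,-0.9],[0.07,-1,0,0,0,0,-0.9],[0.07,-1,0,0,0,0,-0.9]]';python3 -m inch '[[0.07,-1,0,0,0,0,-0.9],[0.07,-1,0,0,0,0,-0.9],[0.07,-1,0,0,0,0,-0.9],[0.07,-1,0,0,0,0,-0.9],[0.07,-1,0,0,0,0,-0.9],[0.07,-0.5,0,0,0,0,-0.9],[0,0,0,0,0,0,-0.9]]';python3 snap.py w7
```

```text
time: 19.45
ee_pos: [0.5061, 0.0275, 0.1684]
eef_rot: [0.999, -0.038, 0.0, -0.0]
contact_force: [-0.3, -0.3, -1.1]
opening: 0.023
time: 20.32
ee_pos: [0.5167, -0.1095, 0.168]
eef_rot: [0.999, -0.039, 0.0, -0.0]
contact_force: [0.7, 0.7, 0.1]
opening: 0.0233
20.325 [ 0.5167 -0.1095  0.168 ] yaw -4.49 zax [ 2.e-04  1.e-04 -1.e+00] qvel 0.022
```

View pics/w7.png

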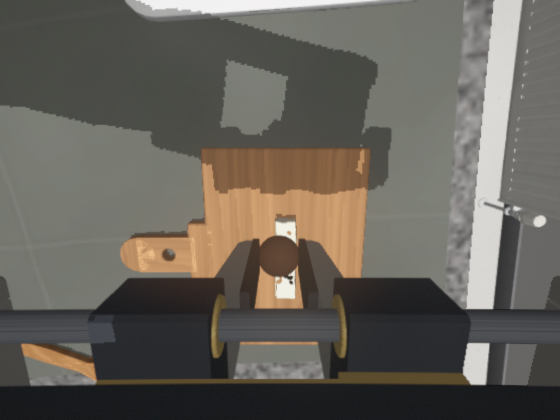

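The bonbon is held at (279,257), with the nougat visible below it from (286,216) to (286,298) and most of the plank around it.

Run:
```python
import cv2
im=cv2.imread('pics/w7.png');cv2.imwrite('pics/w7z.png',cv2.resize(im[140:350,190:380],None,fx=4,fy=4,interpolation=cv2.INTER_CUBIC)[:600*4//4*1+240])
cv2.imwrite('pics/w7z.png',cv2.resize(im[205:305,262:312],None,fx=6,fy=6,interpolation=cv2.INTER_CUBIC))
```

```text
(no output)
```

View pics/w7z.png

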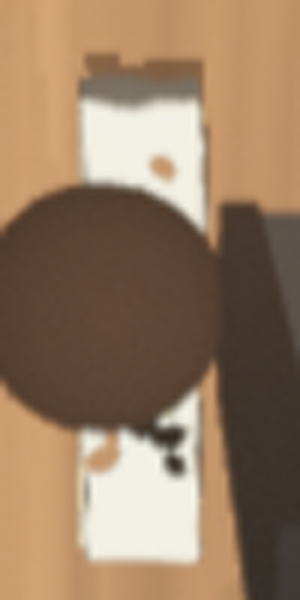

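Run:
```python
from h import *
import json
s=json.load(open('pics/w7.json'))
z2p=lambda a:(np.array(a,float)+.5)/6+[262,205]-.5
A=plane('wrist',z2p([(80,98),(203,101),(200,562),(84,562)]),.034,s)
print(A[:,:2].round(4).tolist(),A.mean(0).round(4))
d=A[0]+A[1]-A[2]-A[3];print(np.linalg.norm(d)/2,np.degrees(np.arctan2(d[1],d[0])))
B=plane('wrist',z2p([(95,308)]),s['ee_pos'][2]+.006,s);R=Ro.from_quat(s['eef_rot']).as_matrix();print('bonbon in tool',((B-s['ee_pos'])@R).round(4))
C=plane('wrist',[(202.5,149.5),(368.5,149.5)],.014,s);print(C.round(4))
yy=np.array([np.sin(np.radians(4.5)),np.cos(np.radians(4.5)),0]);print((C.mean(0)-yy*.12).round(4))
```

```text
[[0.5119, -0.1272], [0.5331, -0.1295], [0.5269, -0.2183], [0.5054, -0.2166]] [ 0.5193 -0.1729  0.034 ]
0.08929135166745598 85.89587643464584
bonbon in tool [[-0.0004 -0.001  -0.006 ]]
[[ 0.442  -0.0497  0.014 ]
 [ 0.615  -0.0632  0.014 ]]
[ 0.5191 -0.1761  0.014 ]
```

```bash
python3 -m inch '[[0.11,-0.9,0,0,0,0,-0.9],[0,-1,-0.5,0,0,0,-0.9],[0,-0.65,-0.9,0,0,0,-0.9],[0,0,-0.9,0,0,0,-0.9],[0,0,-0.9,0,0,0,-0.9],[0,0,-0.9,0,0,0,-0.9],[0,0,-0.6,0,0,0,-0.9],[0,0,-0.2,0,0,0,-0.9],[0,0,0,0,0,0,-0.9],[0,0,0,0,0,0,-0.9]]'
```

```text
time: 21.62
ee_pos: [0.5199, -0.173, 0.0461]
eef_rot: [0.999, -0.039, 0.001, 0.0]
contact_force: [-0.5, 0.3, 0.2]
opening: 0.0229
```

```bash
python3 -m inch '[[-0.02,-0.01,-0.2,0,0,0,-0.9],[0,0,-0.16,0,0,0,-0.9],[0,0,-0.04,0,0,0,-0.9],[0,0,0,0,0,0,-0.9],[0,0,0,0,0,0,-0.9]]'
```

```text
time: 22.25
ee_pos: [0.5188, -0.1732, 0.0355]
eef_rot: [0.999, -0.039, -0.0, -0.0]
contact_force: [-1.9, 1.1, 5.5]
opening: 0.0228
```

```bash
python3 -m inch '[[0,0,0.01,0,0,0,-0.4],[0,0,0,0,0,0,-0.3],[0,0,0,0,0,0,-0.1],[0,0,0,0,0,0,0],[0,0,0.3,0,0,0,0],[0,0,0.7,0,0,0,0],[0,0,1,0,0,0,0.1],[0,0.3,1,0,0,0,0.2],[0,0.8,1,0,0,0,0.3],[0,1,1,0,0,0,0.3],[0,1,0.5,0,0,0,0.3],[0,0,0,0,0,0,0.3]]';python3 snap.py w8
```

```text
time: 23.75
ee_pos: [0.5197, -0.0948, 0.1753]
eef_rot: [0.999, -0.038, 0.002, 0.0]
contact_force: [0.6, -0.2, -0.3]
opening: 0.0595
23.75 [ 0.5197 -0.0948  0.1753] yaw -4.31 zax [ 3.3e-03 -5.0e-04 -1.0e+00] qvel 0.029
```

View pics/w8.png

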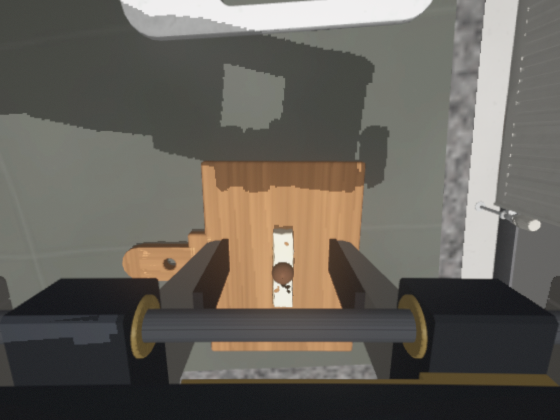

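The bonbon crowns the bar's middle at (283,273). Next is the praline.

```bash
python3 -m inch '[[-0.22,0.67,0,0,0,-0.96,0.5],[-0.22,0.67,0,0,0,-0.96,0.5],[-0.22,0.67,0,0,0,-0.96,0.5],[-0.22,0.67,0,0,0,-0.96,0.5],[-0.22,0.67,0,0,0,-0.96,0.5],[-0.22,0.67,0,0,0,-0.96,0.5],[-0.22,0.67,0,0,0,-0.96,0.5],[-0.22,0.67,0,0,0,-0.96,0.5],[-0.22,0.67,0,0,0,-0.96,0.5],[-0.22,0.67,0,0,0,-0.96,0.5],[-0.22,0.67,0,0,0,-0.96,0.5],[-0.22,0.67,0,0,0,-0.96,0.5]]';python3 -m inch '[[-0.22,0.67,-0.5,0,0,-0.96,0.5],[-0.22,0.67,-0.7,0,0,-0.96,0.5],[0,0,0,0,0,0,0.5],[0,0,0,0,0,0,0.5]]';python3 snap.py w9
python3 - <<'E'
import cv2
im=cv2.imread('pics/w9.png');cv2.imwrite('pics/w9z.png',cv2.resize(im[150:270,220:340],None,fx=5,fy=5,interpolation=cv2.INTER_CUBIC))
E
```

```text
time: 25.3
ee_pos: [0.4527, 0.1049, 0.1728]
eef_rot: [0.856, -0.517, -0.0, 0.0]
contact_force: [-0.0, -0.1, 0.4]
opening: 0.069
time: 25.8
ee_pos: [0.4423, 0.1381, 0.1434]
eef_rot: [0.811, -0.584, 0.0, 0.0]
contact_force: [-0.3, 0.4, 0.5]
opening: 0.0688
25.8 [0.4423 0.1381 0.1434] yaw -71.52 zax [ 0.e+00 -3.e-04 -1.e+00] qvel 0.009
```

View pics/w9.png

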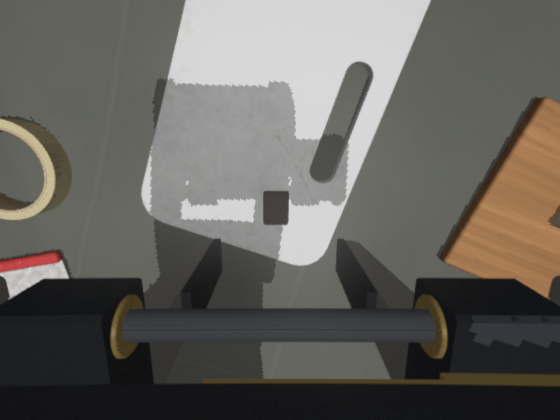

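View pics/w9z.png

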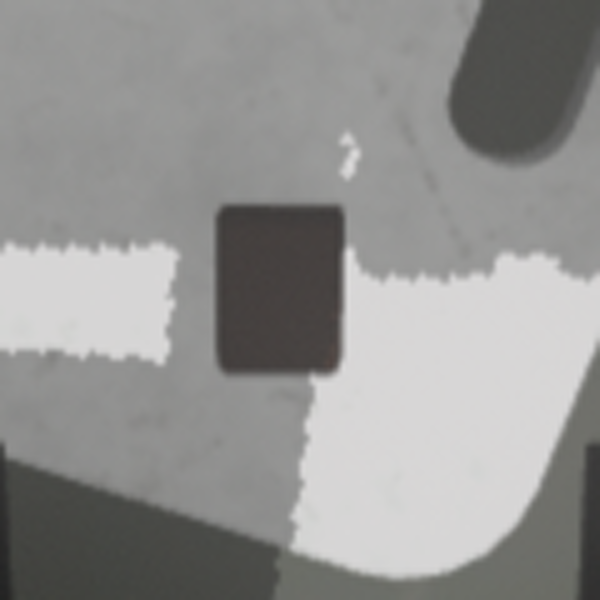

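The praline spans zoom pixels (217–344, 205–374), which is full-image (276,208), and is well aligned with the jaws.

Run:
```python
from h import *
import json
s=json.load(open('pics/w9.json'))
z2p=lambda a:(np.array(a,float)+.5)/5+[220,150]-.5
for z in(.029,.022):
    A=plane('wrist',z2p([(217,206),(345,206),(342,374),(217,374)]),z,s)
    d=(A[0]+A[1]-A[2]-A[3]);print(A.mean(0).round(4),np.degrees(np.arctan2(d[1],d[0])).round(2),np.linalg.norm(d)/2,np.linalg.norm(A[0]-A[1]))
```

```text
[0.4427 0.1406 0.029 ] 17.87 0.03331631285479434 0.024336416433544186
[0.4411 0.1401 0.022 ] 17.87 0.03413707221880641 0.024935952815657775
```

```bash
python3 -m inch '[[0,0.08,-0.9,0,0,-0.08,0.5],[0,0,-0.9,0,0,0,0.4],[0,0,-0.9,0,0,0,0.3],[0,0,-0.9,0,0,0,0.2],[0,0,-0.8,0,0,0,0.2],[0,0,-0.4,0,0,0,0.2],[0,0,0,0,0,0,0.2],[0,0,0,0,0,0,0.2]]'
```

```text
time: 26.85
ee_pos: [0.4425, 0.1408, 0.0238]
eef_rot: [0.809, -0.588, 0.0, -0.0]
contact_force: [0.3, 0.7, 0.3]
opening: 0.055
```

```bash
python3 -m inch '[[0,0,-0.18,0,0,0,0.2],[0,0,-0.12,0,0,0,0.2],[0,0,0,0,0,0,0],[0,0,0,0,0,0,-0.7],[0,0,0,0,0,0,-0.7],[0,0,0,0,0,0,-0.7],[0,0,0,0,0,0,-0.7],[0,0,0,0,0,0,-0.7],[0,0,0,0,0,0,-0.7]]' 8
```

```text
time: 27.98
ee_pos: [0.4419, 0.1408, 0.0156]
eef_rot: [0.809, -0.588, 0.0, -0.0]
contact_force: [-0.5, -0.0, 1.6]
opening: 0.0256
```

```bash
python3 -m inch '[[0,0,0.3,0,0,0,-0.9],[0,0,0.9,0,0,0,-0.9],[0,0,1,0,0,0,-0.9],[0,0,1,0,0,0,-0.9],[0.24,-0.66,1,0,0,0.965,-0.9],[0.24,-0.66,1,0,0,0.965,-0.9],[0.24,-0.66,0,0,0,0.965,-0.9],[0.24,-0.66,0,0,0,0.965,-0.9],[0.24,-0.66,0,0,0,0.965,-0.9],[0.24,-0.66,0,0,0,0.965,-0.9],[0.24,-0.66,0,0,0,0.965,-0.9],[0.24,-0.66,0,0,0,0.965,-0.9]]';python3 -m inch '[[0.24,-0.66,0,0,0,0.965,-0.9],[0.24,-0.66,0,0,0,0.965,-0.9],[0.24,-0.66,0,0,0,0.965,-0.9],[0.24,-0.66,0,0,0,0.965,-0.9],[0.24,-0.66,0,0,0,0.965,-0.9],[0.24,-0.66,0,0,0,0.965,-0.9],[0,0,0,0,0,0,-0.9],[0,0,0,0,0,0,-0.9]]';python3 snap.py w10
```

```text
time: 29.48
ee_pos: [0.4899, 0.0082, 0.146]
eef_rot: [0.958, -0.286, 0.0, -0.0]
contact_force: [0.2, -1.1, 0.2]
opening: 0.0256
time: 30.48
ee_pos: [0.5254, -0.0898, 0.1456]
eef_rot: [0.999, -0.04, -0.0, -0.0]
contact_force: [-1.2, 0.5, -0.4]
opening: 0.0255
30.475 [ 0.5254 -0.0898  0.1456] yaw -4.58 zax [-5.e-04  3.e-04 -1.e+00] qvel 0.006
```

View pics/w10.png

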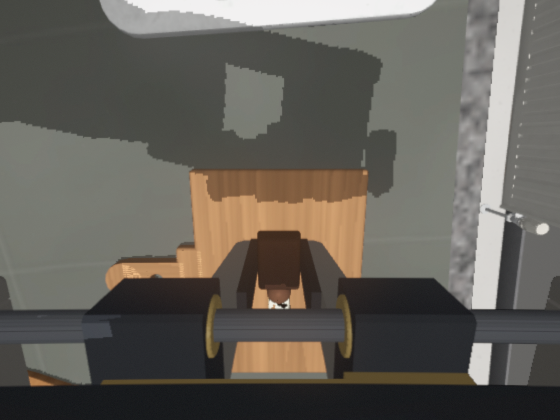

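The praline is square in the jaws at (279,260), above the plank's left part and clear of the bar. Lowering it.

```bash
python3 -m inch '[[0,-0.04,-0.9,0,0,0.05,-0.9],[0,0,-0.9,0,0,0,-0.9],[0,0,-0.9,0,0,0,-0.9],[0,0,-0.9,0,0,0,-0.9],[0,0,-0.8,0,0,0,-0.9],[0,0,-0.4,0,0,0,-0.9],[0,0,-0.1,0,0,0,-0.9],[0,0,0,0,0,0,-0.9]]'
```

```text
time: 31.52
ee_pos: [0.5261, -0.0911, 0.0235]
eef_rot: [0.999, -0.037, 0.0, 0.0]
contact_force: [0.4, 0.5, -0.9]
opening: 0.0253
```

```bash
python3 -m inch '[[0,0,-0.2,0,0,-0.02,-0.9],[0,0,-0.08,0,0,0,-0.9],[0,0,0,0,0,0,-0.9],[0,0,0,0,0,0,-0.9]]'
```

```text
time: 32.02
ee_pos: [0.526, -0.0912, 0.0162]
eef_rot: [0.999, -0.038, 0.0, 0.0]
contact_force: [-0.1, -0.6, 0.8]
opening: 0.0252
```

```bash
python3 -m inch '[[0,0,0,0,0,0,-0.3],[0,0,0,0,0,0,-0.2],[0,0,0,0,0,0,0],[0,0,0.3,0,0,0,0],[0,0,0.8,0,0,0,0],[0,0,1,0,0,0,0],[0,0,1,0,0,0,0.3],[0.2,0.4,1,0,0,0,0.3],[0.3,1,1,0,0,0,0.3],[0.3,1,1,0,0,0,0.3],[0.3,1,0,0,0,0,0.3],[0,0,0,0,0,0,0.3]]';python3 snap.py w11
```

```text
time: 33.52
ee_pos: [0.5538, -0.005, 0.1693]
eef_rot: [0.999, -0.037, 0.001, -0.0]
contact_force: [0.1, -0.3, 0.3]
opening: 0.0596
33.525 [ 0.5538 -0.005   0.1693] yaw -4.2 zax [ 1.2e-03  1.0e-04 -1.0e+00] qvel 0.031
```

View pics/w11.png

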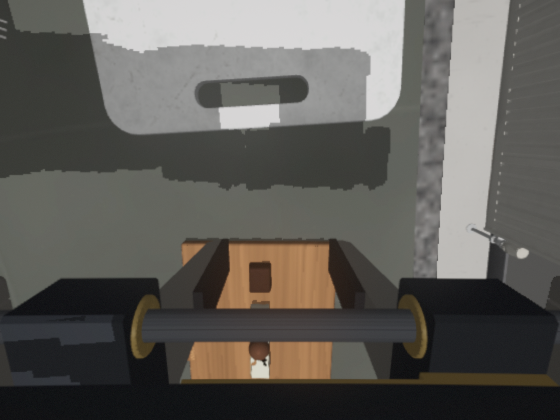

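The praline stands at (260,277) in line with the bar. On to the second bonbon.

```bash
python3 -m inch '[[0.31,0.94,0,0,0,0,0.5],[0.31,0.94,0,0,0,0,0.5],[0.31,0.94,0,0,0,0,0.5],[0.31,0.94,0,0,0,0,0.5],[0.31,0.94,0,0,0,0,0.5],[0.31,0.94,0,0,0,0,0.5],[0.31,0.94,0,0,0,0,0.5],[0.31,0.94,-0.2,0,0,0,0.5],[0.31,0.94,-0.6,0,0,0,0.5],[0.31,0.94,-0.6,0,0,0,0.5],[0,0,0,0,0,0,0.5],[0,0,0,0,0,0,0.5]]';python3 snap.py w12
```

```text
time: 35.08
ee_pos: [0.6305, 0.2287, 0.133]
eef_rot: [0.999, -0.037, -0.001, 0.0]
contact_force: [0.2, -0.1, 0.9]
opening: 0.0691
35.075 [0.6305 0.2287 0.133 ] yaw -4.3 zax [-1.1e-03 -7.0e-04 -1.0e+00] qvel 0.018
```

View pics/w12.png

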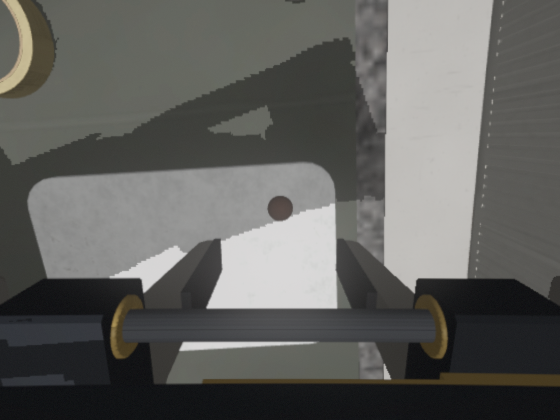

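The bonbon is at (280,208).

```bash
python3 blob.py w12 280 208 18 .018 100
```

```text
((279.78033447265625, 207.63583374023438), 12.32877254486084) ((631.8404541015625, 229.05166625976562), 12.080832481384277) ((632.20849609375, 229.24046325683594), (22.85471534729004, 23.2252140045166), 85.72809600830078)
```

```bash
python3 -m inch '[[0.04,0,-0.9,0,0,0,0.3],[0,0,-0.9,0,0,0,0.2],[0,0,-0.9,0,0,0,0.1],[0,0,-0.9,0,0,0,0],[0,0,-0.6,0,0,0,0],[0,0,-0.3,0,0,0,0],[0,0,0,0,0,0,0],[0,0,0,0,0,0,0]]'
```

```text
time: 36.12
ee_pos: [0.6324, 0.229, 0.0219]
eef_rot: [0.999, -0.038, 0.001, -0.0]
contact_force: [-0.0, 0.4, -0.2]
opening: 0.0458
```

```bash
python3 -m inch '[[-0.01,0,-0.15,0,0,0,0],[0,0,-0.1,0,0,0,0],[0,0,0,0,0,0,0],[0,0,0,0,0,0,-0.7],[0,0,0,0,0,0,-0.7],[0,0,0,0,0,0,-0.7],[0,0,0,0,0,0,-0.7],[0,0,0,0,0,0,-0.7],[0,0,0,0,0,0,-0.7]]' 8
```

```text
time: 37.25
ee_pos: [0.6317, 0.2289, 0.0149]
eef_rot: [0.999, -0.038, 0.0, -0.0]
contact_force: [1.0, -0.8, 0.3]
opening: 0.0228
```

```bash
python3 -m inch '[[0,0,0.3,0,0,0,-0.9],[0,0,0.9,0,0,0,-0.9],[0,0,1,0,0,0,-0.9],[0,0,1,0,0,0,-0.9],[-0.236,-0.96,1,0,0,0,-0.9],[-0.236,-0.96,1,0,0,0,-0.9],[-0.236,-0.96,0,0,0,0,-0.9],[-0.236,-0.96,0,0,0,0,-0.9],[-0.236,-0.96,0,0,0,0,-0.9],[-0.236,-0.96,0,0,0,0,-0.9],[-0.236,-0.96,0,0,0,0,-0.9],[-0.236,-0.96,0,0,0,0,-0.9]]';python3 -m inch '[[-0.236,-0.96,0,0,0,0,-0.9],[-0.236,-0.96,0,0,0,0,-0.9],[-0.236,-0.96,0,0,0,0,-0.9],[-0.236,-0.96,0,0,0,0,-0.9],[-0.236,-0.96,0,0,0,0,-0.9],[-0.236,-0.96,0,0,0,0,-0.9],[-0.236,-0.96,0,0,0,0,-0.9],[-0.236,-0.96,0,0,0,0,-0.9],[-0.236,-0.96,0,0,0,0,-0.9],[-0.236,-0.96,0,0,0,0,-0.9],[-0.236,-0.96,0,0,0,0,-0.9],[-0.236,-0.96,0,0,0,0,-0.9]]';python3 -m inch '[[0,0,0,0,0,0,-0.9],[0,0,0,0,0,0,-0.9]]';python3 snap.py w13
```

```text
time: 38.75
ee_pos: [0.5834, 0.0352, 0.1439]
eef_rot: [0.999, -0.038, -0.001, 0.0]
contact_force: [0.1, -0.1, 0.4]
opening: 0.0231
time: 40.25
ee_pos: [0.5122, -0.2523, 0.1439]
eef_rot: [0.999, -0.038, -0.001, -0.0]
contact_force: [0.3, 0.2, -0.4]
opening: 0.0229
time: 40.5
ee_pos: [0.513, -0.2509, 0.1443]
eef_rot: [0.999, -0.038, -0.0, -0.0]
contact_force: [0.8, 0.2, -0.3]
opening: 0.0237
40.5 [ 0.513  -0.2509  0.1443] yaw -4.36 zax [-9.e-04  8.e-04 -1.e+00] qvel 0.017
```

View pics/w13.png

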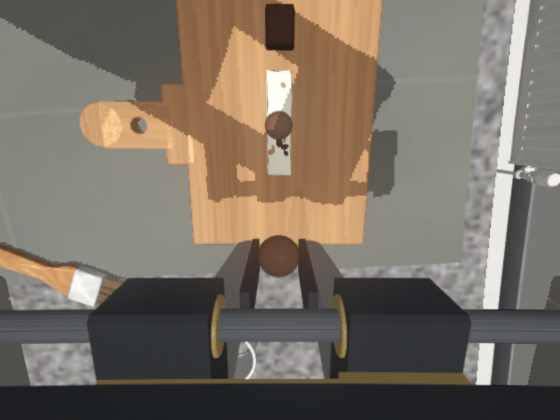

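The view shows the plank with praline (280,27), nougat (279,122) and its crown (279,125). The second bonbon is in hand at (279,257).

Run:
```python
from h import *
import json
s=json.load(open('pics/w13.json'))
A=plane('wrist',[(267,71),(291,71),(291,175),(268,175)],.034,s);c=A.mean(0);d=A[0]+A[1]-A[2]-A[3]
print(c.round(4),np.linalg.norm(d)/2,np.degrees(np.arctan2(d[1],d[0])))
u=d/np.linalg.norm(d)
P=plane('wrist',[(265.5,4.5),(294.5,4.5),(294.5,50),(266,50)],.029,s);print('praline',P.mean(0).round(4),(P-c)@u)
B=plane('wrist',[(278.5,125)],.043,s);print('crown',B.round(4),(B-c)@u,(B-c)@[u[1],-u[0],0])
print('praline lateral',(P.mean(0)-c)@[u[1],-u[0],0])
print('target',(c-u*.0775).round(4))
E=plane('wrist',[(193.5,243.5),(364,244)],.014,s);print(E.round(4),'plank c',(E.mean(0)+.12*np.array([.078,.997,0])).round(4))
```

```text
[ 0.5197 -0.1741  0.034 ] 0.08822421985290023 85.98896533485556
praline [ 0.5263 -0.0963  0.029 ] [0.09482571 0.09468659 0.06126964 0.0614108 ]
crown [[ 0.519  -0.1741  0.043 ]] [-3.12537743e-05] [-0.00067309]
praline lateral 0.0011249456750068575
target [ 0.5143 -0.2514  0.034 ]
[[ 0.4212 -0.2855  0.014 ]
 [ 0.5994 -0.2996  0.014 ]] plank c [ 0.5197 -0.1729  0.014 ]
```

```bash
python3 -m inch '[[0.03,0,-0.9,0,0,0,-0.9],[0,0,-0.9,0,0,0,-0.9],[0,0,-0.9,0,0,0,-0.9],[0,0,-0.9,0,0,0,-0.9],[0,0,-0.8,0,0,0,-0.9],[0,0,-0.4,0,0,0,-0.9],[0,0,0,0,0,0,-0.9],[0,0,0,0,0,0,-0.9]]'
```

```text
time: 41.55
ee_pos: [0.5149, -0.2512, 0.0255]
eef_rot: [0.999, -0.038, 0.0, 0.0]
contact_force: [-0.7, -0.4, 0.7]
opening: 0.0227
```

```bash
python3 -m inch '[[-0.02,0,-0.25,0,0,0,-0.9],[0,0,-0.13,0,0,0,-0.9],[0,0,0,0,0,0,-0.9],[0,0,0,0,0,0,-0.9]]'
```

```text
time: 42.05
ee_pos: [0.5139, -0.2512, 0.0154]
eef_rot: [0.999, -0.038, 0.0, 0.0]
contact_force: [-0.8, 0.0, -1.0]
opening: 0.0234
```

```bash
python3 -m inch '[[0,0,0,0,0,0,-0.4],[0,0,0,0,0,0,-0.3],[0,0,0,0,0,0,0],[0,0,0.3,0,0,0,0],[0,0,0.8,0,0,0,0],[0,0,1,0,0,0,0],[0,0,1,0,0,0,0.3],[0,0,1,0,0,0,0.3],[0,0,1,0,0,0,0.5],[0,0,1,0,0,0,0.7],[0,0,1,0,0,0,1],[0,0,0,0,0,0,1]]';python3 -m inch '[[0,0,0,0,0,0,1],[0,0,0,0,0,0,1]]';python3 snap.py w14
python3 - <<'E'
import cv2
im=cv2.imread('pics/w14.png');cv2.imwrite('pics/w14z.png',cv2.resize(im[20:250,170:390],None,fx=2.6,fy=2.6,interpolation=cv2.INTER_CUBIC))
from station import camera
cv2.imwrite('pics/side2.png',cv2.resize(camera('side')[180:225,240:350,::-1],None,fx=7,fy=7,interpolation=cv2.INTER_CUBIC))
E
```

```text
time: 43.55
ee_pos: [0.515, -0.2517, 0.195]
eef_rot: [0.999, -0.038, 0.002, 0.001]
contact_force: [0.4, 0.3, -0.3]
opening: 0.0918
time: 43.8
ee_pos: [0.5132, -0.2509, 0.1917]
eef_rot: [0.999, -0.038, -0.001, -0.0]
contact_force: [-0.1, 0.2, 0.0]
opening: 0.0918
43.8 [ 0.5132 -0.2509  0.1917] yaw -4.32 zax [-1.6e-03  8.0e-04 -1.0e+00] qvel 0.003
```

View pics/w14z.png

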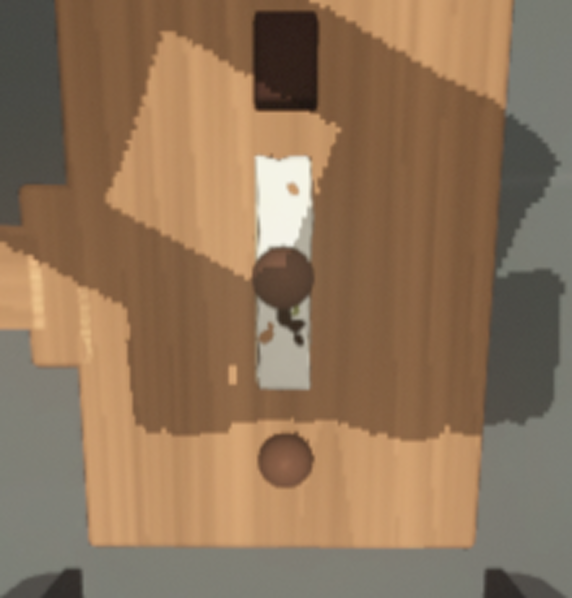

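View pics/side2.png

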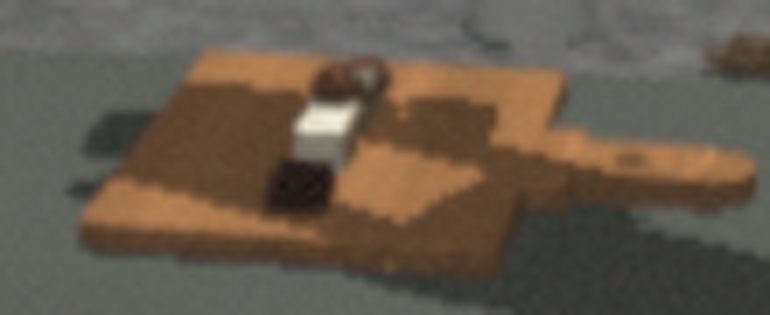

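The zoom shows praline, crowned bar and second bonbon in one line on the plank. The side view agrees, with every piece upright. Measuring the gaps next.

Run:
```python
from h import *
import json
s=json.load(open('pics/w14.json'))
z=lambda a:(np.array(a,float)+.5)/2.6+[170,20]-.5
f=lambda a,h:plane('wrist',z(a),h,s)
N=f([(256,157),(312,157),(309,389),(257,389)],.034);c=N.mean(0);d=N[0]+N[1]-N[2]-N[3];u=d/np.linalg.norm(d);l=np.array([u[1],-u[0],0])
print('bar',c.round(4),np.linalg.norm(d)/2,np.degrees(np.arctan2(u[1],u[0])))
P=f([(255,12),(318,14),(318,110),(255,108)],.021)-c;print('praline',P@u,(P@l))
for h in(.017,.021):
    B=f([(286,433),(286,488),(258,460),(314,460)],h)-c;print('bonbon',B@u,B@l)
K=f([(285,277)],.042)-c;print('crown',K@u,K@l)
E=f([(90,546),(475,547)],.014);print(E.round(4),(E.mean(0)+.12*np.array([.076,.997,0])).round(4))
```

```text
bar [ 0.5193 -0.1737  0.034 ] 0.08874265133430823 85.45929884244939
praline [0.09744084 0.0968639  0.06358311 0.0641976 ] [-0.01133287  0.01277175  0.01331808 -0.01151011]
bonbon [-0.06557108 -0.09053693 -0.07777208 -0.07766068] [ 0.00140465  0.00153656 -0.01100506  0.01394179]
bonbon [-0.06490784 -0.08958386 -0.0769672  -0.0768571 ] [ 0.00138933  0.0015197  -0.01087632  0.01378092]
crown [-6.97262625e-05] [0.00059359]
[[ 0.4214 -0.2855  0.014 ]
 [ 0.5986 -0.2992  0.014 ]] [ 0.5191 -0.1727  0.014 ]
```

```bash
python3 -c "
from station import bot
print(bot.sign_off())"
```

```text
the job is handed in; nothing more can be done
None
```

The tasting is set out on the plank and handed in at about 44 s, with the gripper open and well clear above. I did it in the order asked: nougat bar, crown bonbon, praline on the left, second bonbon on the right.

My last checks from the wrist camera, with the side view agreeing that all pieces are upright:

| Check | Measured |
|---|---|
| Bar centre to plank centre | about 1 mm |
| Bar alignment with the plank | within about 0.5° |
| Crown bonbon off the bar's centre | under 1 mm |
| Gap, bar to praline | about 19 mm |
| Gap, bar to right-hand bonbon | about 20 mm |
| Praline and right-hand bonbon off the bar's line | about 1.5 mm or less |

- **Disagreements:** An earlier, more oblique view put the praline gap at 16–19 mm, depending on the height assumed for its edge. The plank-centre estimates varied by 2–4 mm in y between views.
- **Contact:** The highest force I read was about 5.5 N, when setting down the crown bonbon.
- **Cutter and tape:** No move went near them, but I did not re-measure their positions at the end.

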